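# Balance the counterweight beam on the ridge

### The job

The pivot of this counterweight beam has to go at its balance point, which a slug hidden in the tube has shifted. Lift the beam from the bench, lay it across the brass ridge of the balance stand with its orange end heavy, so that this end drops and the beam leans on a catch post, and let go; then slide it along on the ridge, without pressing hard, until it stays level on the ridge by itself, clear of both catch posts, and leave it balanced there. Do not disturb the other things on the bench.

Things in the scene. Friction and masses are not known exactly. Their poses are not given: they have to be found in the camera images.
- beam: loose beam: grey square steel tube, 24 x 24 mm, 400 mm long over all, orange plug at one end (16 mm), bright steel fork at the other; about 0.5 to 0.65 kg. A slug fixed unseen inside differs each time: the balance point is anywhere within 60 mm of the middle, to either side. Starts flat on the bench, roughly along world y, orange end at +y. Origin: centre of the underside; y towards the orange end
- beam_mid (a point): centre of the tube, halfway along and 12 mm above its underside; axes as the beam
- beam_orange (a point): centre of the outer face of the orange end, 200 mm from beam_mid
- beam_fork (a point): centre of the outer end of the fork, 200 mm from beam_mid on the other side
- stand: fixed balance stand: blue base plate 300 (along its y) x 60 x 12 mm, brass ridge in the middle; 120 mm to either side along y a catch post, 20 (y) x 40 mm, black rubber top 61 mm above the bench, 9 mm below the crest: a beam out of balance leans on one at about 0.07 rad. The beam is to lie along the stand's y. Origin: centre of the underside; y along the plate, roughly world y
- ridge: brass ridge of the stand, fixed: flat level crest 12 mm wide along the stand's y, 20 mm long across it (narrower than the beam, so fingers can pass beside it), 70 mm above the bench; 22 mm lower it widens to 34 mm along y. The beam stays level, after rocking for a second or two, if its balance point is over the crest. Origin: centre of the crest's top; axes as the stand
- drill: bystander: red and black cordless drill standing on its battery, 75 x 160 x 200 mm, origin under its centre
- pliers: bystander: pliers with yellow handles, 170 mm long, lying flat, origin near the pivot at bench height
- spray_red: bystander: red spray can, 54 mm across, 190 mm tall, origin under its centre
- spray_blue: bystander: blue spray can, 54 mm across, 190 mm tall, origin under its centre
- tin: bystander: open steel tin, 80 mm across, 90 mm tall, origin under its centre
- wheel: bystander: brown grinding wheel lying flat, 110 mm across, 20 mm thick, origin under its centre
- offcut: bystander: steel plate offcut lying flat, 120 x 90 x 12 mm, origin under its centre

How it is judged:
By the outcome, as a careful person would: the job done as asked, in the order asked, and still so for the second after the job is handed in, with the robot touching nothing.
It also fails if it takes over 48 s, if anything falls off the work surface, if the arm or the gripper's body presses on something with over 40 N, if the wrist force passes 120 N, or if a joint passes its speed limit or range.

### The arm

A 6-joint arm with a two-finger parallel gripper is mounted at the origin on the work surface. World frame = base frame: x ahead of the robot, y to its left, z up, the work surface at z = 0. Lengths are in mm, angles in rad, forces in N, time in s.
With the tool pointing down it reaches from about 300 to 750 mm from the base axis. Payload 8.5 kg.
Tool frame: the origin (TCP) lies midway between the tips of the shut fingers; the grasp point (between the pads) lies 19 mm behind it; z points along the fingers, y is the direction in which the jaws open and shut (so a half turn about z gives the same grasp; the last joint's range is limited). The gripper opens to 88 mm and grips with 3 to 60 N. Pads are 18 mm wide; open, the fingers measure 123 mm over their backs; the gripper's body (75 mm by 187 mm) begins 45 mm behind the grasp point.
Start: joints at [1.097, 0.381, 1.297, -0, 1.464, -0.215], TCP at [140.748, 531.667, 199.248] pointing down, gripper open.
Joint ranges: [-3.11, 3.11], [-0.89, 2.33], [0.22, 2.48], [-1.42, 4.56], [0.17, 2.85], [-2.88, 2.88]. Speed limits (rad/s): [2.39, 2.39, 3.14, 3.14, 3.14, 3.14].

### API

Orientations are given as a rotation vector (axis times angle).
In Python, from station import manip gives the robot as it stands.
- The arm moves only by the tool carry_out, never from a script. Its arguments are lists of equal length, an entry for each row: "offset": the shift along the tool's x, y, z in mm, a list of three; "spin": the turn about the tool's z in degrees. In form: {"offset": [[x, y, z], ...], "spin": [spin, ...]}. A call has 1 to 12 rows; each row shifts and turns the pose as measured when the row begins, along the tool's axes as they then stand; what a row does not reach is not made up. A row lasts 1/12 s, in which the tool goes at most 41.7 mm and 7.16 degrees, less where a joint would pass 70% of its speed; a pose out of reach is approached as far as the arm can. A call is refused whole if a number of a shift passes 41.7 or a number of a turn 7.16, either way. A call with a gripper value outside its range is refused whole. "gripper" is the closure, from 0 (fully open) to 1 (shut), set as the call begins (left out, the last holds). The fingers move at their own pace and stop on an object; "grip_force" is the grip in N (left out, the last holds). Time passes only in rows, so rows that do not move let the fingers close. It gives the time, the measured TCP pose, the force and the opening at its end, in the units of the state.
- manip.sense(): the state, without advancing time (a new reading comes with each control period).
- manip.grab_frame(name): name is "scene" or "top"; returns (picture, depth): 400x640x3 uint8, blue, green, red; 400x640 float32, mm along the optical axis (not along the pixel's ray), 0 where there is no reading.
- manip.camera_info(name): a dict with "fx", "fy", "cx", "cy" (pixels), "k1" (the pictures are not rectified: a ray, as slopes to the right and down, at radius r is drawn at 1 + k1 r^2 times it, then the intrinsics apply), "R" (3x3) and "t" (3): a world point X has camera coordinates R X + t. Camera axes: x right, y down, z forward; pixel columns grow to the right and rows downward; lengths in mm; the calibration is good to about 2 mm. A picture is of the moment at which its call begins. camera_info takes no time and is no camera call.
- manip.sign_off(): hands the job in, once; it reports no verdict.
The state is a dict: "time": time; "joint_positions": joint angles; "dq": joint speeds; "tau": joint torques, N m; "ee_pos": TCP position; "tool_rot": TCP orientation; "ft_force": force on the tool from outside, world axes, zero at the start; "wrist_torque": the same for the moment, N m; "gripper_width": finger opening in mm.
Only numpy, scipy, OpenCV 4.12 (cv2) and the standard library are available. Lean on these libraries where they do the work, as an engineer would, in place of code of your own. Each camera call takes 0.05 s, during which the arm holds its last target.

## Working session

There is one attempt and no reset: what is moved stays moved. The work goes in short steps, Python scripts to look and compute and a tool call to move; the robot and the scene stay as the last step left them, time stands still between calls to the robot, and variables do not carry over. Pictures are saved under pics/ and viewed, and the job is handed in when it is done.

Besides the shell and the picture viewer there is one more tool, called after ">>>" as name(argument=value, ...), one argument or row to a line, values as JSON. carry_out: Moves the arm, as the interface text tells. Its arguments: {"type":"object","properties":{"offset":{"type":"array","items":{"type":"array","items":{"type":"number"}}},"spin":{"type":"array","items":{"type":"number"}},"gripper":{"type":"number"},"grip_force":{"type":"number"}},"required":["offset","spin"]}

```bash
mkdir -p pics
python3 - <<'E'
from station import manip
import cv2,numpy as np,pickle
print(manip.sense())
for n in("scene","top"):
    p,d=manip.grab_frame(n); cv2.imwrite(f"pics/{n}0.png",p); np.savez(f"{n}0.npz",p=p,d=d)
    print(n,manip.camera_info(n))
E
```

```text
{'time': 0.0, 'joint_positions': array([ 1.09670364e+00,  3.81193858e-01,  1.29821522e+00,  2.67869349e-05,
        1.46359718e+00, -2.15288110e-01]), 'dq': array([-0.00045557,  0.00038358, -0.00048214,  0.00049602, -0.00216905,
        0.00081179]), 'tau': array([-1.28032785e-03, -4.37931025e+01, -2.24553448e+01,  7.11840810e-02,
        3.53472051e-02, -1.12138800e-04]), 'ee_pos': array([140.59853594, 531.39665937, 198.65431637]), 'tool_rot': array([-4.05335208e-01, -3.11482664e+00,  2.07540558e-03]), 'ft_force': array([-0.25261565,  0.20496412, -0.56305858]), 'wrist_torque': array([-0.09084764,  0.00077297, -0.03153191]), 'gripper_width': 88.23077656565819}
scene {'fx': 461.6929665926383, 'fy': 461.6929665926383, 'cx': 313.50917414837073, 'cy': 199.06941084425813, 'k1': -0.11906642180208003, 'R': array([[ 0.54004219,  0.84163067, -0.00349999],
       [ 0.49106663, -0.31847053, -0.81082062],
       [-0.68352615,  0.43615861, -0.58528426]]), 't': array([-313.932532  , -223.3641898 , 1919.64511621])}
top {'fx': 433.4321240131125, 'fy': 433.4321240131125, 'cx': 317.18952989263033, 'cy': 193.77499572721476, 'k1': -0.11157822310916403, 'R': array([[-0.01692839, -0.99984262,  0.00530624],
       [-0.98271948,  0.01565966, -0.18443751],
       [ 0.1843254 , -0.00833677, -0.98282992]]), 't': array([   2.47049305,  598.27021351, 1420.81547137])}
```

View pics/top0.png

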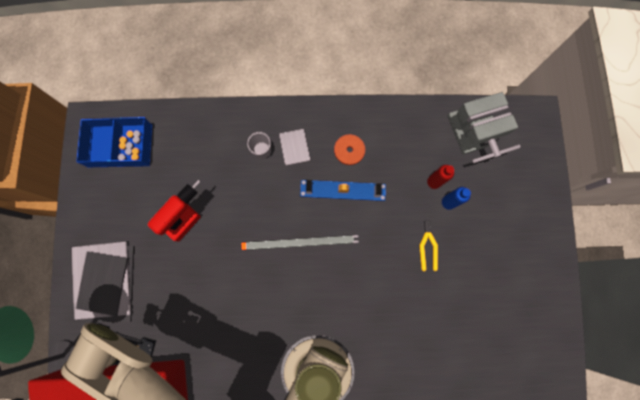

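View pics/scene0.png

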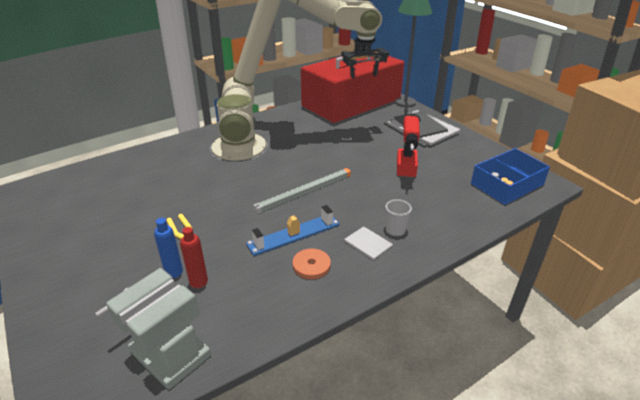

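Top view: the beam runs from its orange end at about (243,246) to its fork at (357,239). The stand is at about (343,190), with posts at (307,187) and (378,191) and the ridge at (344,188). The drill, at about (177,212), is beyond the orange end.

```bash
cat > h.py <<'E'
import cv2,numpy as np
from station import manip
def norm(n,uv):
    c=manip.camera_info(n)
    K=np.array([[c['fx'],0,c['cx']],[0,c['fy'],c['cy']],[0,0,1]]);
    return cv2.undistortPoints(np.array(uv,float).reshape(-1,1,2),K,np.array([c['k1'],0,0,0,0]))[:,0],c
def plane(n,uv,z):
    q,c=norm(n,uv); R=c['R'];o=-R.T@c['t']
    r=np.c_[q,np.ones(len(q))]@R
    return o+r*((z-o[2])/r[:,2])[:,None]
def dep(n,uv,d):
    q,c=norm(n,uv); d=np.array(d).reshape(-1,1)
    return (np.c_[q,np.ones(len(q))]*d-c['t'])@c['R']
def proj(n,X):
    c=manip.camera_info(n)
    K=np.array([[c['fx'],0,c['cx']],[0,c['fy'],c['cy']],[0,0,1]])
    return cv2.projectPoints(np.array(X,float).reshape(-1,1,3),cv2.Rodrigues(c['R'])[0],c['t'],K,np.array([c['k1'],0,0,0,0]))[0][:,0]
E
python3 - <<'E'
from h import *
for n in("top","scene"):
    f=np.load(f"{n}0.npz");p,d=f['p'],f['d']
    hsv=cv2.cvtColor(p,cv2.COLOR_BGR2HSV)
    vv,uu=np.mgrid[0:400,0:640]
    X=dep(n,np.c_[uu.ravel(),vv.ravel()],d.ravel()).reshape(400,640,3)
    ok=d>0
    H,S,V=[hsv[...,i].astype(int) for i in range(3)]
    box=(X[...,0]>250)&(X[...,0]<650)&(X[...,1]>-250)&(X[...,1]<330)&ok
    def rep(name,m,z):
        m=m&box; k,lab,st,ce=cv2.connectedComponentsWithStats(m.astype(np.uint8))
        for i in range(1,k):
            if st[i,4]>=8:
                w=X[lab==i]
                print(n,name,st[i].tolist(),ce[i].round(2),'plane',plane(n,[ce[i]],z)[0].round(1),'dep',np.median(w,0).round(1))
    rep('orange',(H<22)&(S>150)&(V>90),12)
    rep('blue',(H>95)&(H<125)&(S>120)&(V>60),12)
    hi=(X[...,2]>50)&(X[...,2]<85)
    rep('hi',hi,61)
    be=(S<60)&(V>80)&(X[...,2]>12)&(X[...,2]<40)
    rep('beam',be,24)
    rep('black',hi&(V<60),61)
    big=cv2.resize(p[(150 if n=='top' else 150):(270 if n=='top' else 270),230:400],None,fx=4.6,fy=4.6,interpolation=cv2.INTER_CUBIC); cv2.imwrite(f"pics/{n}0z.png",big)
E
```

```text
top orange [340, 185, 8, 7, 51] [343.55 187.94] plane [ 625.8 -100.9   12. ] dep [614.5 -98.   66. ]
top orange [241, 242, 5, 8, 38] [243.11 245.5 ] plane [429.2 250.6  12. ] dep [429.5 249.2  21.2]
top blue [304, 181, 78, 20, 974] [342.85 190.78] plane [615.7 -98.1  12. ] dep [614.6 -98.2  10.4]
top blue [300, 184, 7, 8, 47] [303.02 187.45] plane [629.9  41.7  12. ] dep [628.7  41.7  11.6]
top blue [381, 188, 5, 8, 32] [383.19 191.53] plane [ 610.8 -240.4   12. ] dep [ 609.  -240.1   12.8]
top hi [306, 180, 6, 12, 69] [308.55 185.58] plane [626.1  21.6  61. ] dep [625.6  20.4  59.4]
top hi [376, 183, 7, 12, 77] [378.73 188.27] plane [ 613.  -217.6   61. ] dep [ 614.2 -218.    59.7]
top hi [339, 184, 10, 7, 63] [343.76 186.9 ] plane [619.6 -98.2  61. ] dep [618.6 -98.4  65.7]
top beam [375, 186, 10, 13, 24] [378.12 193.96] plane [ 600.1 -220.3   24. ] dep [ 594.2 -215.    26.4]
top beam [247, 235, 112, 15, 789] [301.06 241.92] plane [437.8  50.3  24. ] dep [437.9  50.4  22.3]
top black [307, 180, 5, 11, 46] [308.63 184.76] plane [628.9  21.3  61. ] dep [630.1  20.3  59.6]
top black [
[... 520 characters left out ...]
, 11, 12, 86] [257.02 233.38] plane [ 618.4 -222.3   61. ] dep [ 617.7 -221.7   60.1]
scene beam [254, 170, 93, 41, 614] [299.59 190.01] plane [448.1  27.8  24. ] dep [443.5  30.4  20.3]
scene beam [321, 212, 12, 13, 79] [326.44 218.85] plane [633.8  15.7  24. ] dep [642.3  11.3  25.5]
scene beam [252, 235, 12, 17, 89] [257.7  243.94] plane [ 622.6 -225.4   24. ] dep [ 629.3 -227.9   25. ]
scene beam [248, 241, 4, 3, 11] [249.36 241.91] plane [ 600.7 -242.4   24. ] dep [ 592.1 -239.    15.8]
scene black [323, 206, 9, 7, 25] [326.88 209.08] plane [631.8  18.1  61. ] dep [629.1  19.3  58.6]
scene black [254, 230, 8, 7, 22] [257.5  233.45] plane [ 619.4 -221.3   61. ] dep [ 619.9 -220.9   61. ]
```

View pics/top0z.png

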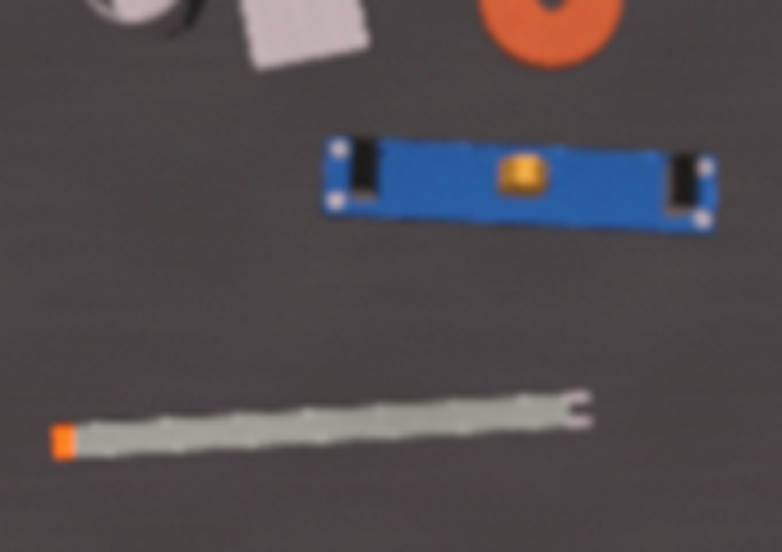

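View pics/scene0z.png

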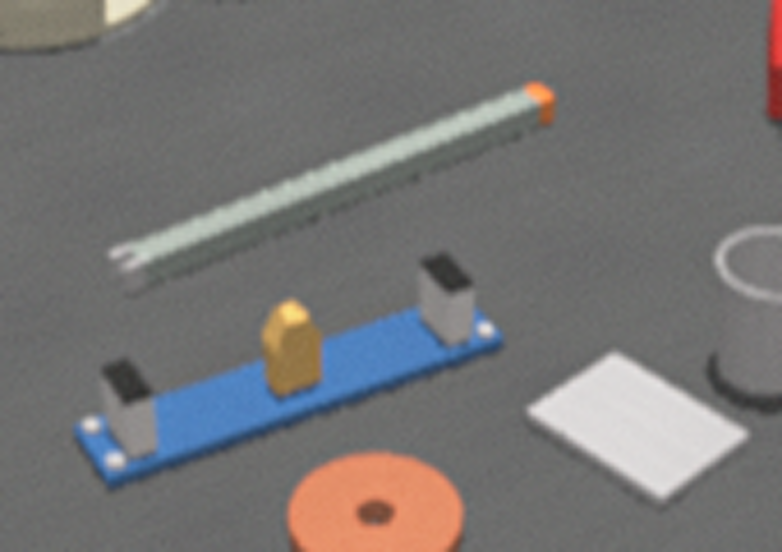

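Run:
```python
from h import *
for n in("top","scene"):
    f=np.load(f"{n}0.npz");p,d=f['p'],f['d']
    hsv=cv2.cvtColor(p,cv2.COLOR_BGR2HSV);H,S,V=[hsv[...,i].astype(int) for i in range(3)]
    vv,uu=np.mgrid[0:400,0:640]
    roi=(uu>235)&(uu<395)&(vv>160)&(vv<265)
    m=((H>95)&(H<125)&(S>120)&(V>60)&roi)
    uv=np.c_[uu[m],vv[m]]
    P=plane(n,uv,12)[:,:2]
    r=cv2.minAreaRect(P.astype(np.float32)); print(n,'stand rect',r)
    X=dep(n,np.c_[uu.ravel(),vv.ravel()],d.ravel()).reshape(400,640,3)
    if n=='top':
        # plate edges: column-wise
        m=roi&(vv>225)&(((S<70)&(V>95))|((H<22)&(S>150)))
    else:
        m=roi&(X[...,0]<520)&(X[...,2]>18)&(((S<60)&(V>150))|((H<22)&(S>150)))
    k,lab,st,ce=cv2.connectedComponentsWithStats(m.astype(np.uint8));i=1+np.argmax(st[1:,4]);m=lab==i
    P=plane(n,np.c_[uu[m],vv[m]],24)[:,:2]
    c=P.mean(0);w,E=np.linalg.eigh(np.cov(P.T));a=E[:,1]*np.sign(E[1,1]);s=(P-c)@a
    print('beam',len(P),c.round(1),'dir',a.round(4),'ext',s.min(),s.max(),'minrect',cv2.minAreaRect(P.astype(np.float32)))
    if n=='top':
      for z,uvb in((12,[[230+338/4.6,150+148/4.6],[230+336/4.6,150+200/4.6],[230+705/4.6,150+167/4.6],[230+702/4.6,150+218/4.6]]),):
        B=plane(n,np.array(uvb)-.5,15);print('bolts',B.round(1),B.mean(0))
```

```text
top stand rect ((618.8837280273438, -97.03738403320312), (300.6207275390625, 61.97031784057617), 86.17071533203125)
beam 932 [437.7  45.6] dir [-0.0488  0.9988] ext -191.4470813005116 190.33622567995803 minrect ((438.3807067871094, 45.06224060058594), (30.954227447509766, 381.6661376953125), 2.5179550647735596)
bolts [[ 650.    41.6   15. ]
 [ 609.5   43.5   15. ]
 [ 630.8 -239.4   15. ]
 [ 591.1 -235.3   15. ]] [620.33895972 -97.38288853  15.        ]
scene stand rect ((625.7144775390625, -102.19264221191406), (299.365478515625, 64.78755950927734), 86.37171936035156)
beam 385 [441.6  41.6] dir [-0.0472  0.9989] ext -187.31219318174254 208.5228582015172 minrect ((441.5226745605469, 52.20735168457031), (24.591081619262695, 395.8187255859375), 2.553304672241211)
```

```bash
cat >> h.py <<'E'
import sys
from scipy.spatial.transform import Rotation as Ro
def state():
    s=manip.sense();R=Ro.from_rotvec(s['tool_rot']).as_matrix()
    return s,s['ee_pos'],R
def plan(tgt,yaw=None,n=12,pos=None,R=None):
    """yaw: deg of tool y axis in world; prints n rows"""
    s,p,R0=state(); R=R0 if R is None else R; p=p if pos is None else pos
    cur=np.degrees(np.arctan2(R[1,1],R[0,1])); 
    dy=0 if yaw is None else (yaw-cur+90)%180-90
    d=(np.array(tgt)-p)/n; sp=-dy/n
    out=[]
    for i in range(n):
        out.append((R.T@d).round(1).tolist()); R=R@Ro.from_rotvec([0,0,np.radians(sp)]).as_matrix()
    print('yaw',cur.round(2),'tilt',R0[:,2].round(4),'pos',p.round(1)); print(out);print([round(float(sp),2)]*n)
    return R
def brief():
    s,p,R=state();print('t',round(s['time'],2),p.round(1),'yaw',np.degrees(np.arctan2(R[1,1],R[0,1])).round(2),'z',R[:,2].round(4),'F',s['ft_force'].round(2),'M',s['wrist_torque'].round(3),'w',round(s['gripper_width'],1))
E
python3 - <<'E'
from h import *
R=plan([290,292,170],40,12)
plan([439,53,120],2.72,12,[290,292,170],R)
E
```

```text
yaw 75.17 tilt [-6.0e-04 -1.1e-03 -1.0e+00] pos [140.6 531.4 198.7]
[[-17.1, -16.1, 2.4], [-17.9, -15.2, 2.4], [-18.7, -14.3, 2.4], [-19.4, -13.3, 2.4], [-20.1, -12.3, 2.4], [-20.7, -11.2, 2.4], [-21.2, -10.2, 2.4], [-21.7, -9.1, 2.4], [-22.1, -7.9, 2.4], [-22.5, -6.8, 2.4], [-22.8, -5.6, 2.4], [-23.1, -4.5, 2.4]]
[2.93, 2.93, 2.93, 2.93, 2.93, 2.93, 2.93, 2.93, 2.93, 2.93, 2.93, 2.93]Traceback (most recent call last):
  File "<stdin>", line 3, in <module>
  File "h.py", line 32, in plan
    print('yaw',cur.round(2),'tilt',R0[:,2].round(4),'pos',p.round(1)); print(out);print([round(float(sp),2)]*n)
                                                           ^^^^^^^
AttributeError: 'list' object has no attribute 'round'. Did you mean: 'count'?
```

>>> carry_out(
  offset=[
    [-17,-16,2.4],
    [-18,-15,2.4],
    [-18.7,-14.3,2.4],
    [-19.4,-13.3,2.4],
    [-20,-12.3,2.4],
    [-20.7,-11.2,2.4],
    [-21.2,-10.2,2.4],
    [-21.7,-9,2.4],
    [-22,-8,2.4],
    [-22.5,-6.8,2.4],
    [-22.8,-5.6,2.4],
    [-23,-4.5,2.4],
  ],
  spin=[3,3,3,3,3,3,3,3,3,3,3,3],
  gripper=0.3,
)

```text
time: 1.1
ee_pos: [287.5, 280.6, 165.5]
tool_rot: [-1.378, -2.82, 0.011]
ft_force: [0.5, 0.2, 0.3]
gripper_width: 61.5
```

Run:
```python
from h import *
brief()
plan([439,53,120],2.72,12)
```

```text
t 1.1 [287.5 280.6 165.5] yaw 37.93 z [-0.0055 -0.0053 -1.    ] F [0.46 0.22 0.29] M [-0.062 -0.081 -0.021] w 61.5
yaw 37.93 tilt [-0.0055 -0.0053 -1.    ] pos [287.5 280.6 165.5]
[[-22.7, -1.7, 3.8], [-22.8, -0.5, 3.8], [-22.8, 0.7, 3.8], [-22.7, 1.8, 3.8], [-22.6, 3.0, 3.8], [-22.4, 4.1, 3.8], [-22.2, 5.3, 3.8], [-21.9, 6.4, 3.8], [-21.5, 7.5, 3.8], [-21.1, 8.6, 3.8], [-20.6, 9.7, 3.8], [-20.1, 10.7, 3.8]]
[2.93, 2.93, 2.93, 2.93, 2.93, 2.93, 2.93, 2.93, 2.93, 2.93, 2.93, 2.93]
```

>>> carry_out(
  offset=[
    [-22.7,-1.7,3.5],
    [-22.8,-0.5,3.5],
    [-22.8,0.7,3.5],
    [-22.7,1.8,3.5],
    [-22.6,3,3.5],
    [-22.4,4,3.5],
    [-22.2,5.3,3.5],
    [-21.9,6.4,3.5],
    [-21.5,7.5,3.5],
    [-21,8.6,3.5],
    [-20.6,9.7,3.5],
    [-20,10.7,3.5],
  ],
  spin=[2.9,2.9,2.9,2.9,2.9,2.9,2.9,2.9,2.9,2.9,2.9,2.9],
)

```text
time: 2.1
ee_pos: [439.8, 37.8, 120.3]
tool_rot: [-2.195, -2.243, 0.017]
ft_force: [0.5, 0.7, 0.5]
gripper_width: 61.8
```

Run:
```python
from h import *
brief()
p,d=manip.grab_frame("scene");np.savez("s1.npz",p=p,d=d)
cv2.imwrite("pics/s1.png",cv2.resize(p[90:290,180:440],None,fx=3,fy=3,interpolation=cv2.INTER_CUBIC))
p,d=manip.grab_frame("top");np.savez("t1.npz",p=p,d=d)
cv2.imwrite("pics/t1.png",cv2.resize(p[150:350,200:460],None,fx=3,fy=3,interpolation=cv2.INTER_CUBIC))
s,P,R=state()
for n in("scene","top"): print(proj(n,[P]))
plan([439,53,40],2.72,6)
```

```text
t 2.1 [439.8  37.8 120.3] yaw 1.26 z [-0.0098 -0.0053 -0.9999] F [0.55 0.71 0.47] M [-0.07   0.106 -0.008] w 61.8
[[300.12206932 164.86874945]]
[[304.31399386 238.71662724]]
yaw 1.17 tilt [-0.0099 -0.0056 -0.9999] pos [440.7  36.8 120. ]
[[2.8, -0.1, 13.3], [2.8, -0.1, 13.3], [2.8, -0.1, 13.3], [2.8, -0.1, 13.3], [2.8, -0.0, 13.3], [2.8, -0.0, 13.3]]
[-0.26, -0.26, -0.26, -0.26, -0.26, -0.26]
```

View pics/s1.png

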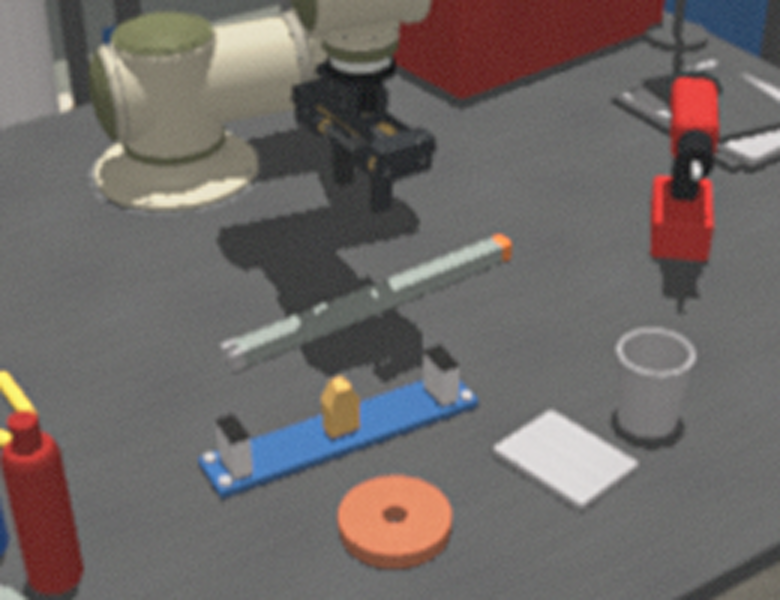

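View pics/t1.png

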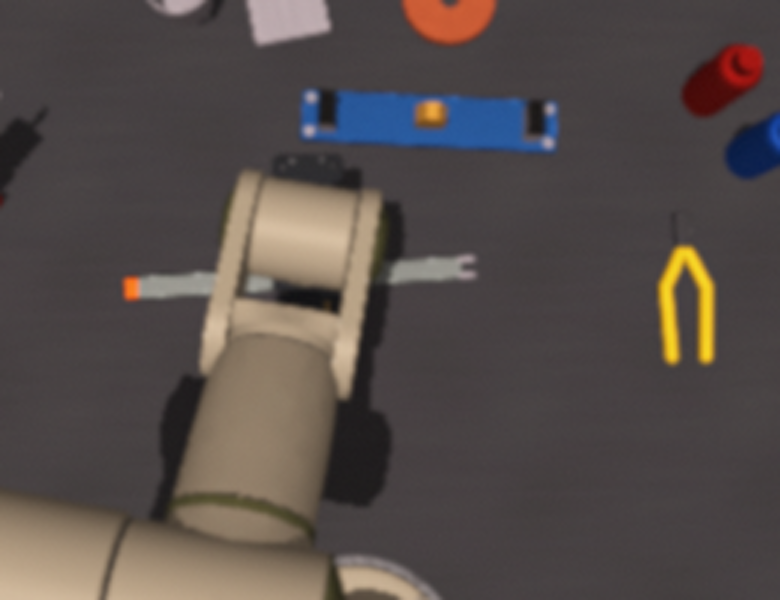

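Run:
```python
from h import *
f=np.load("s1.npz");d=f['d']
for c in((382,205),(382,200),(382,190),(345,180),(343,172)):
    u,v=180+c[0]/3,90+c[1]/3
    print(c,dep("scene",[[u,v]],[d[int(round(v)),int(round(u))]]).round(1))
```

```text
(382, 205) [[487.2  37.2 168.8]]
(382, 200) [[489.1  36.1 176.4]]
(382, 190) [[491.1  35.  190.2]]
(345, 180) [[405.4  38.9 160.3]]
(343, 172) [[414.7  31.2 177.4]]
```

Run:
```python
from h import *
f=np.load("s1.npz");d=f['d'];p=f['p']
a=cv2.convertScaleAbs(p[100:190,265:340],alpha=2.5,beta=10)
z=np.zeros((400,640));vv,uu=np.mgrid[0:400,0:640]
X=dep("scene",np.c_[uu.ravel(),vv.ravel()],d.ravel()).reshape(400,640,3)
b=cv2.applyColorMap(np.clip(X[100:190,265:340,2]*0.8,0,255).astype(np.uint8),cv2.COLORMAP_JET)
cv2.imwrite("pics/f1.png",cv2.resize(np.hstack([a,b]),None,fx=5,fy=5,interpolation=cv2.INTER_NEAREST))
print(X[150:172:2,300,2].round(0),X[150:172:2,307,2].round(0),X[150:172:2,295,2].round(0))
```

```text
[-3. -3.  1. -3. -5. -0. -7. -4. -5. -5. -4.] [226. 196. 183. 177. 170. 161.  -4.  -2.  -2.  -5.  -0.] [160.  -4.  -2.  -3.  -4.  -0.  -5.  -7.  -4.  -2.  -3.]
```

View pics/f1.png

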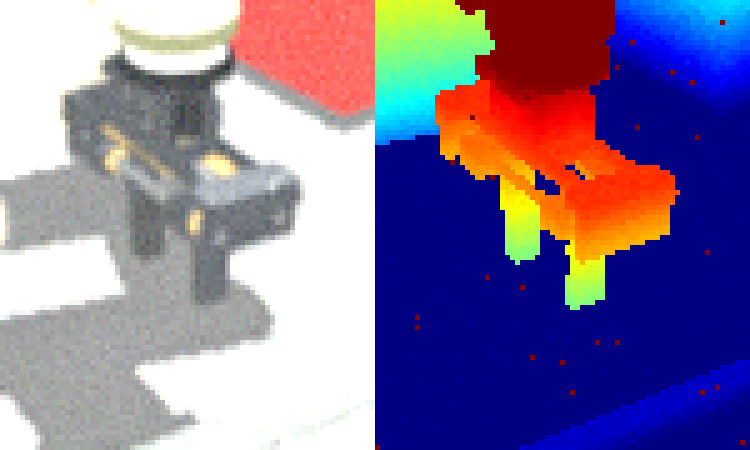

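Run:
```python
from h import *
vv,uu=np.mgrid[0:400,0:640]
for fn,P in(("scene0.npz",[140.6,531.4,198.7]),("s1.npz",[440.7,36.8,120])):
    f=np.load(fn);d=f['d']
    X=dep("scene",np.c_[uu.ravel(),vv.ravel()],d.ravel()).reshape(400,640,3)
    m=(d>0)&(np.hypot(X[...,0]-P[0],X[...,1]-P[1])<70)&(X[...,2]>60)&(X[...,2]<330)
    Z=X[m]; print(P,'zmin pct',np.percentile(Z[:,2],[0,0.5,1,2,5]).round(0))
    for a in range(140,300,10):
        w=Z[(Z[:,2]>a)&(Z[:,2]<a+10)]
        if len(w)>4: print(a,len(w),w.min(0).round(0),w.max(0).round(0))
brief()
```

```text
[140.6, 531.4, 198.7] zmin pct [235. 238. 238. 241. 244.]
230 5 [134. 484. 235.] [159. 581. 240.]
240 24 [114. 469. 241.] [170. 583. 250.]
250 22 [124. 468. 250.] [168. 585. 259.]
260 24 [118. 466. 260.] [171. 585. 270.]
270 28 [114. 470. 270.] [168. 591. 280.]
280 23 [125. 469. 280.] [169. 589. 290.]
290 14 [134. 466. 290.] [171. 584. 300.]
[440.7, 36.8, 120] zmin pct [157. 160. 161. 163. 170.]
150 7 [405.  27. 157.] [482.  45. 160.]
160 35 [396.  26. 160.] [489.  50. 170.]
170 40 [398.  26. 170.] [490.  49. 180.]
180 35 [399.  26. 180.] [492.  48. 190.]
190 35 [394.  25. 190.] [494.  47. 200.]
200 16 [392.  24. 200.] [483.  39. 209.]
210 13 [400.  24. 210.] [407.  46. 220.]
220 19 [381.   2. 220.] [502.  43. 230.]
230 70 [385.   1. 230.] [505.  61. 240.]
240 68 [380.   1. 240.] [505.  53. 249.]
250 60 [377.  12. 250.] [498.  58. 260.]
260 144 [373.   4. 260.] [510.  63. 270.]
270 67 [403.  12. 270.] [459.  59. 280.]
280 58 [402.  15. 280.] [463.  60. 290.]
290 34 [403.   8. 290.] [463.  60. 300.]
t 2.2 [440.7  36.8 120. ] yaw 1.17 z [-0.0099 -0.0056 -0.9999] F [-0.29  0.05 -0.48] M [-0.067  0.035  0.05 ] w 61.5
```

>>> carry_out(
  offset=[
    [2.7,-0.5,15],
    [2.7,-0.5,15],
    [2.7,-0.5,15],
    [2.7,-0.5,15],
    [2.7,-0.5,15],
    [2.7,-0.5,15],
    [0,0,5],
    [0,0,0],
  ],
  spin=[-0.3,-0.3,-0.3,-0.3,-0.3,0,0,0],
)

```text
time: 2.87
ee_pos: [433.6, 55.7, 21.6]
tool_rot: [-2.158, -2.277, 0.017]
ft_force: [-0.6, 0.1, 0.2]
gripper_width: 61.1
```

Run:
```python
from h import *
brief()
p,d=manip.grab_frame("scene");np.savez("s2.npz",p=p,d=d)
cv2.imwrite("pics/s2.png",cv2.resize(cv2.convertScaleAbs(p[120:240,230:380],alpha=1.7),None,fx=5,fy=5,interpolation=cv2.INTER_CUBIC))
vv,uu=np.mgrid[0:400,0:640]
X=dep("scene",np.c_[uu.ravel(),vv.ravel()],d.ravel()).reshape(400,640,3)
P=state()[1]
m=(d>0)&(np.hypot(X[...,0]-P[0],X[...,1]-P[1])<70)&(X[...,2]>30)&(X[...,2]<130)
Z=X[m]
for a in range(30,130,8):
        w=Z[(Z[:,2]>a)&(Z[:,2]<a+8)]
        if len(w)>4: print(a,len(w),w.min(0).round(0),w.max(0).round(0))
plan([437.5,53,5],2.72,4)
```

```text
t 2.87 [433.6  55.7  21.6] yaw 3.06 z [-0.011  -0.0047 -0.9999] F [-0.61  0.08  0.21] M [-0.065  0.072  0.01 ] w 61.1
54 7 [401.  46.  58.] [478.  61.  61.]
62 26 [391.  43.  62.] [484.  69.  70.]
70 23 [391.  42.  70.] [485.  64.  78.]
78 30 [397.  41.  78.] [487.  64.  86.]
86 25 [392.  42.  86.] [484.  65.  94.]
94 14 [396.  42.  95.] [482.  59. 101.]
102 18 [384.  41. 102.] [482.  64. 109.]
110 5 [393.  41. 112.] [400.  61. 115.]
118 7 [392.  39. 118.] [401.  62. 123.]
126 10 [394.  21. 126.] [490.  55. 129.]
yaw 3.05 tilt [-0.0105 -0.0048 -0.9999] pos [433.8  55.7  22. ]
[[-0.7, 0.9, 4.2], [-0.7, 0.9, 4.2], [-0.7, 0.9, 4.2], [-0.7, 0.9, 4.2]]
[0.08, 0.08, 0.08, 0.08]
```

View pics/s2.png

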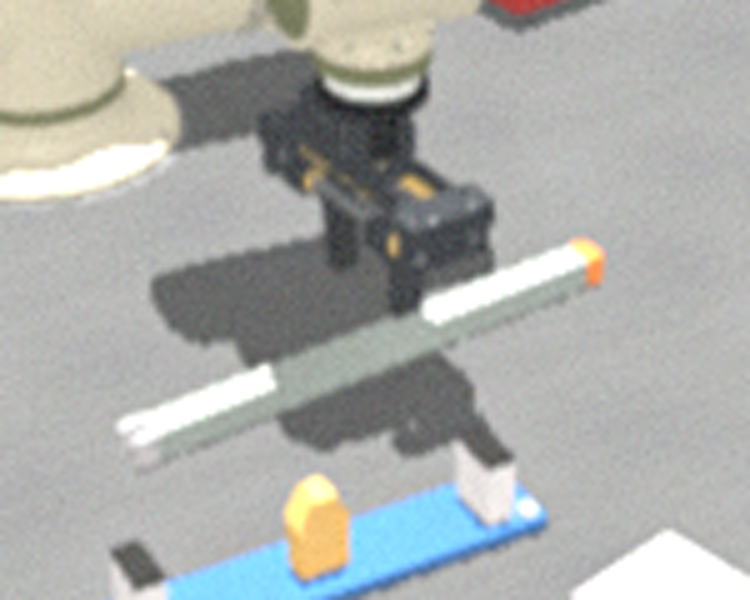

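The scene picture shows the finger tips, crop (345,265) and (402,308), well above the beam. Depth puts them at z≈58, while the reported TCP is at 22. The tips therefore sit about 36 mm above the reported point, as they did in both earlier views. I'll descend in stages and watch the force.

>>> carry_out(
  offset=[
    [0,1.2,8],
    [0,1.2,8],
    [0,1,8],
    [0,0,4],
    [0,0,0],
  ],
  spin=[0,0,0.3,0,0],
)

```text
time: 3.33
ee_pos: [438.8, 55.6, -6.5]
tool_rot: [-2.167, -2.274, 0.012]
ft_force: [0.4, -0.1, 0.8]
gripper_width: 61.9
```

Run:
```python
from h import *
brief()
p,d=manip.grab_frame("scene");np.savez("s3.npz",p=p,d=d)
cv2.imwrite("pics/s3.png",cv2.resize(cv2.convertScaleAbs(p[120:240,230:380],alpha=1.7),None,fx=5,fy=5,interpolation=cv2.INTER_CUBIC))
vv,uu=np.mgrid[0:400,0:640]
X=dep("scene",np.c_[uu.ravel(),vv.ravel()],d.ravel()).reshape(400,640,3)
P=state()[1]
m=(d>0)&(np.hypot(X[...,0]-P[0],X[...,1]-P[1])<70)&(X[...,2]>10)&(X[...,2]<90)
Z=X[m]
for a in range(10,90,8):
        w=Z[(Z[:,2]>a)&(Z[:,2]<a+8)]
        if len(w)>4: print(a,len(w),w.min(0).round(0),w.max(0).round(0))
```

```text
t 3.33 [438.8  55.6  -6.5] yaw 2.75 z [-0.0056 -0.0054 -1.    ] F [ 0.38 -0.12  0.82] M [-0.063  0.019 -0.017] w 61.9
10 58 [425. -10.  10.] [455. 125.  18.]
18 106 [425. -13.  18.] [456. 123.  26.]
26 8 [402.  33.  28.] [482.  59.  34.]
34 28 [398.  42.  34.] [492.  64.  42.]
42 28 [403.  41.  42.] [488.  66.  50.]
50 25 [402.  42.  50.] [491.  67.  58.]
58 20 [400.  40.  58.] [489.  67.  66.]
66 18 [395.  41.  66.] [492.  60.  74.]
74 14 [394.  43.  74.] [479.  65.  82.]
82 6 [396.  42.  85.] [407.  65.  88.]
```

View pics/s3.png

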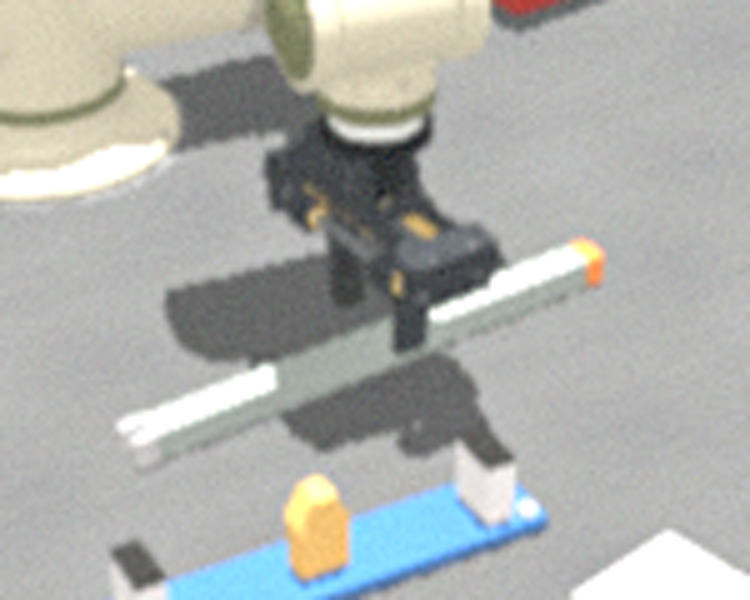

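The reported TCP is already below the bench with no contact, and the tips are seen at z≈30, so the 36 mm offset is real. I'll go to about -29 reported.

>>> carry_out(
  offset=[
    [0,0,6],
    [0,0,6],
    [0,0,4],
    [0,0,3],
    [0,0,0],
    [0,0,0],
  ],
  spin=[0,0,0,0,0,0],
)

```text
time: 3.88
ee_pos: [439.0, 55.3, -27.0]
tool_rot: [2.168, 2.274, -0.012]
ft_force: [-0.5, 1.0, -0.4]
gripper_width: 61.8
```

Run:
```python
from h import *
brief()
```

```text
t 3.88 [439.   55.3 -27. ] yaw 2.74 z [-0.0049 -0.0056 -1.    ] F [-0.49  0.96 -0.38] M [-0.098  0.059 -0.013] w 61.8
```

>>> carry_out(
  offset=[
    [0,0,1.5],
    [0,0,0],
    [0,0,0],
    [0,0,0],
    [0,0,0],
    [0,0,0],
    [0,0,0],
    [0,0,0],
  ],
  spin=[0,0,0,0,0,0,0,0],
  gripper=1,
  grip_force=40,
)

```text
time: 4.55
ee_pos: [438.5, 55.3, -28.3]
tool_rot: [-2.167, -2.274, 0.012]
ft_force: [-0.8, 0.3, -0.1]
gripper_width: 23.7
```

Run:
```python
from h import *
brief()
p,d=manip.grab_frame("scene");np.savez("s4.npz",p=p,d=d)
cv2.imwrite("pics/s4.png",cv2.resize(cv2.convertScaleAbs(p[120:240,230:380],alpha=1.7),None,fx=5,fy=5,interpolation=cv2.INTER_CUBIC))
```

```text
t 4.55 [438.5  55.3 -28.3] yaw 2.75 z [-0.0055 -0.0056 -1.    ] F [-0.76  0.27 -0.07] M [-0.078  0.183  0.043] w 23.7
```

View pics/s4.png

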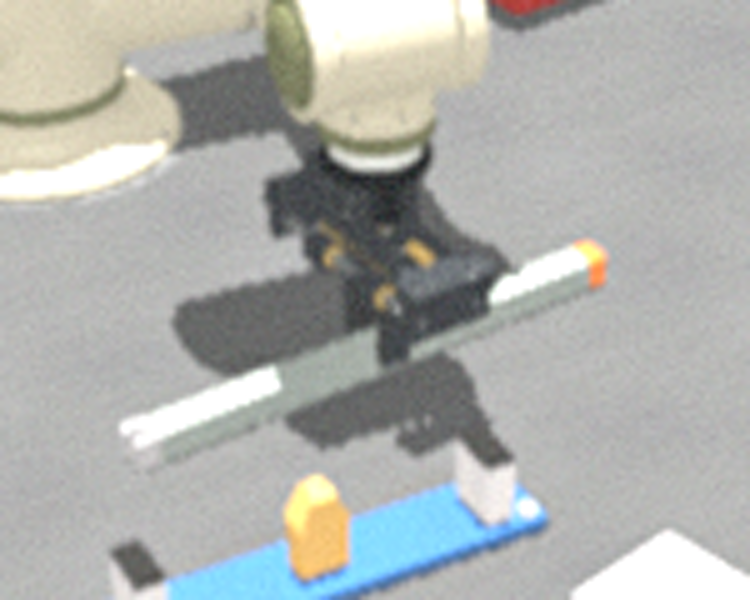

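The fingers have closed on the tube near its middle (width 23.7). Next is a small lift to read the weight and moment.

>>> carry_out(
  offset=[
    [0,0,-8],
    [0,0,-10],
    [0,0,-10],
    [0,0,-10],
    [0,0,-10],
    [0,0,-8],
    [0,0,0],
    [0,0,0],
    [0,0,0],
  ],
  spin=[0,0,0,0,0,0,0,0,0],
  grip_force=60,
)

```text
time: 5.35
ee_pos: [436.8, 56.1, 30.9]
tool_rot: [-2.164, -2.27, 0.017]
ft_force: [-0.2, -0.0, -5.5]
gripper_width: 23.4
```

Run:
```python
from h import *
brief()
p,d=manip.grab_frame("scene");np.savez("s5.npz",p=p,d=d);brief()
cv2.imwrite("pics/s5.png",cv2.resize(cv2.convertScaleAbs(p[120:240,230:380],alpha=1.7),None,fx=5,fy=5,interpolation=cv2.INTER_CUBIC))
p,d=manip.grab_frame("top");brief()
cv2.imwrite("pics/t5.png",cv2.resize(cv2.convertScaleAbs(p[150:270,230:380],alpha=1.7),None,fx=5,fy=5,interpolation=cv2.INTER_CUBIC))
np.savez("t5.npz",p=p,d=d)
```

```text
t 5.35 [436.8  56.1  30.9] yaw 2.73 z [-0.0108 -0.0044 -0.9999] F [-0.18 -0.03 -5.48] M [-0.043  0.038  0.012] w 23.4
t 5.4 [436.6  56.2  30.8] yaw 2.73 z [-0.0112 -0.0043 -0.9999] F [-0.17  0.64 -5.2 ] M [-0.027  0.02   0.043] w 23.4
t 5.45 [436.6  56.1  30.7] yaw 2.73 z [-0.0115 -0.0043 -0.9999] F [-0.33  0.44 -5.27] M [-0.051  0.069 -0.06 ] w 23.3
```

View pics/s5.png

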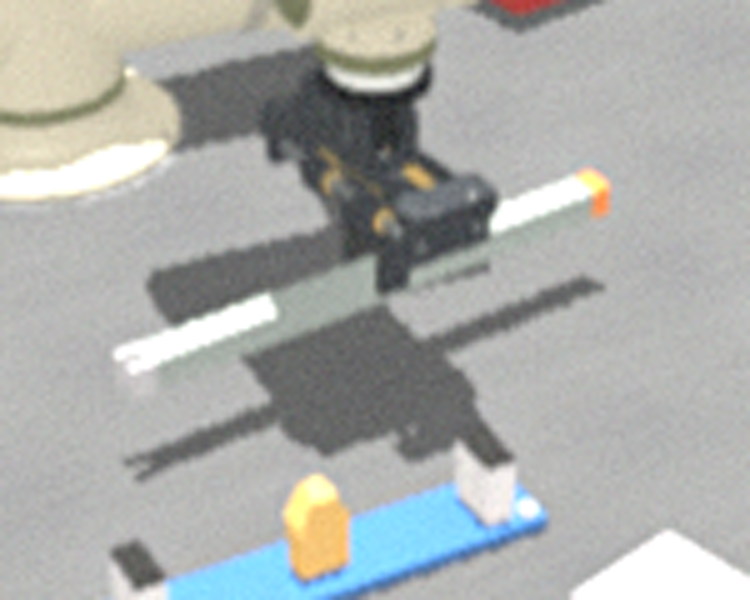

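View pics/t5.png

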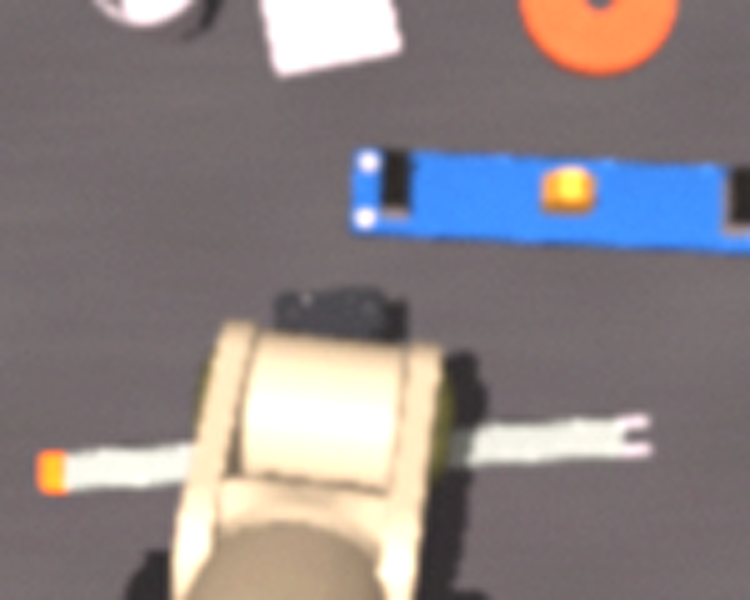

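Run:
```python
from h import *
R=state()[2]
plan([623,-62,80],-3.75,12,np.array([436.6,56.1,76]),R)
```

```text
yaw 2.73 tilt [-0.0115 -0.0043 -0.9999] pos [436.6  56.1  76. ]
[[-10.6, 15.0, -0.5], [-10.4, 15.1, -0.5], [-10.3, 15.2, -0.5], [-10.1, 15.3, -0.5], [-10.0, 15.4, -0.5], [-9.9, 15.5, -0.5], [-9.7, 15.6, -0.5], [-9.6, 15.7, -0.5], [-9.4, 15.8, -0.5], [-9.3, 15.9, -0.5], [-9.1, 16.0, -0.5], [-9.0, 16.1, -0.5]]
[0.54, 0.54, 0.54, 0.54, 0.54, 0.54, 0.54, 0.54, 0.54, 0.54, 0.54, 0.54]
```

>>> carry_out(
  offset=[
    [0,0,-10],
    [0,0,-12],
    [0,0,-12],
    [0,0,-10],
    [0,0,-2],
    [0,0,0],
    [0,0,0],
  ],
  spin=[0,0,0,0,0,0,0],
)

```text
time: 6.03
ee_pos: [434.6, 56.6, 74.6]
tool_rot: [-2.159, -2.264, 0.026]
ft_force: [-0.2, 0.4, -4.9]
gripper_width: 23.2
```

Run:
```python
from h import *
brief()
plan([623,-62,78],-3.75,12)
```

```text
t 6.03 [434.6  56.6  74.6] yaw 2.71 z [-0.0209 -0.0029 -0.9998] F [-0.18  0.4  -4.87] M [-0.029  0.032  0.026] w 23.2
yaw 2.71 tilt [-0.0209 -0.0029 -0.9998] pos [434.6  56.6  74.6]
[[-10.6, 15.2, -0.6], [-10.5, 15.3, -0.6], [-10.3, 15.4, -0.6], [-10.2, 15.5, -0.6], [-10.0, 15.6, -0.6], [-9.9, 15.7, -0.6], [-9.7, 15.8, -0.6], [-9.6, 15.9, -0.6], [-9.4, 16.0, -0.6], [-9.3, 16.0, -0.6], [-9.1, 16.1, -0.6], [-9.0, 16.2, -0.6]]
[0.54, 0.54, 0.54, 0.54, 0.54, 0.54, 0.54, 0.54, 0.54, 0.54, 0.54, 0.54]
```

>>> carry_out(
  offset=[
    [-10.6,15,-0.5],
    [-10.5,15.3,-0.5],
    [-10.3,15.4,-0.5],
    [-10,15.5,-0.5],
    [-10,15.6,-0.5],
    [-10,15.7,-0.5],
    [-9.7,15.8,-0.5],
    [-9.6,16,-0.5],
    [-9.4,16,-0.5],
    [-9.3,16,-0.5],
    [-9,16,-0.5],
    [-9,16,-0.5],
  ],
  spin=[0.5,0.5,0.5,0.6,0.5,0.5,0.6,0.5,0.5,0.6,0.5,0.6],
)

```text
time: 7.03
ee_pos: [621.5, -63.9, 60.0]
tool_rot: [-2.269, -2.122, 0.049]
ft_force: [-0.4, -0.0, -5.5]
gripper_width: 23.5
```

>>> carry_out(
  offset=[
    [0,0,0],
    [0,0,0],
    [0,0,0],
  ],
  spin=[0,0,0],
)

```text
time: 7.28
ee_pos: [622.2, -65.7, 55.1]
tool_rot: [-2.269, -2.116, 0.053]
ft_force: [-0.6, 1.2, -4.9]
gripper_width: 23.3
```

Run:
```python
from h import *
brief()
p,d=manip.grab_frame("scene");np.savez("s6.npz",p=p,d=d);brief()
cv2.imwrite("pics/s6.png",cv2.resize(p[140:260,220:370],None,fx=5,fy=5,interpolation=cv2.INTER_CUBIC))
p,d=manip.grab_frame("top");brief()
cv2.imwrite("pics/t6.png",cv2.resize(p[130:250,250:400],None,fx=5,fy=5,interpolation=cv2.INTER_CUBIC))
np.savez("t6.npz",p=p,d=d)
plan([623,-62,60],-3.75,3)
```

```text
t 7.28 [622.2 -65.7  55.1] yaw -3.98 z [-0.0517  0.0049 -0.9987] F [-0.62  1.23 -4.93] M [-0.067 -0.012 -0.008] w 23.3
t 7.33 [621.9 -65.5  55.1] yaw -3.97 z [-0.0522  0.0051 -0.9986] F [-0.19  0.46 -5.38] M [-0.055  0.07   0.022] w 23.5
t 7.38 [622.  -65.4  55.6] yaw -3.96 z [-0.0516  0.005  -0.9987] F [-0.15 -0.24 -5.19] M [-0.077  0.041 -0.   ] w 23.3
yaw -3.96 tilt [-0.0516  0.005  -0.9987] pos [622.  -65.4  55.6]
[[1.2, 0.2, -1.5], [1.2, 0.2, -1.5], [1.2, 0.2, -1.5]]
[-0.07, -0.07, -0.07]
```

View pics/s6.png

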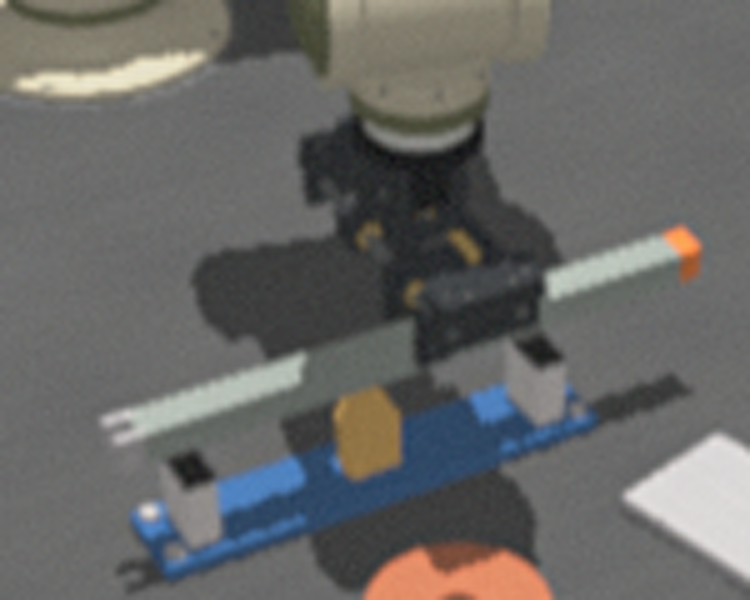

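View pics/t6.png

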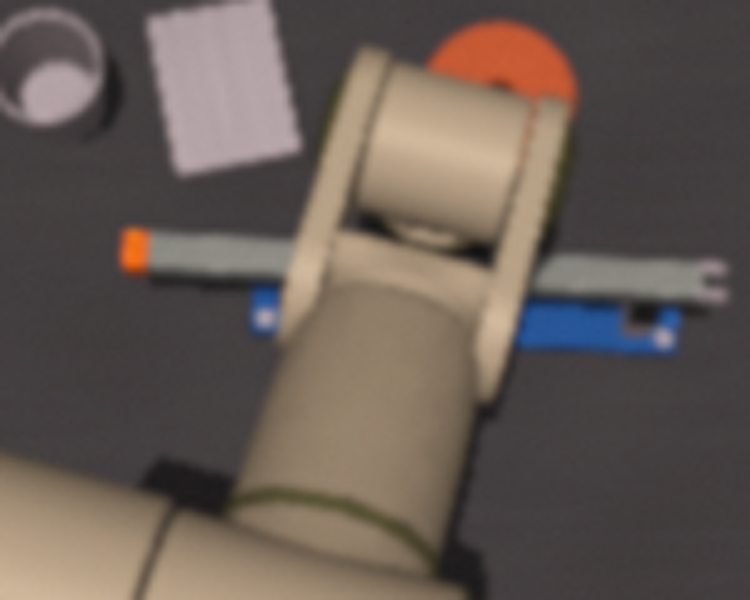

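Run:
```python
from h import *
for z in(90,96):
  a=plane("top",[[250+121/5-.5,130+250/5-.5],[250+726/5-.5,130+281/5-.5]],z);b=plane("scene",[[220+690/5-.5,140+255/5-.5],[220+115/5-.5,140+438/5-.5]],z)
  for n,q in(("top",a),("scene",b)): print(z,n,q.round(1).tolist(),'mid',q.mean(0).round(1),'len',np.linalg.norm(q[0]-q[1]).round(1),'yaw',np.degrees(np.arctan2(*(q[0]-q[1])[:2])))
```

```text
90 top [[642.7, 137.7, 90.0], [615.2, -267.4, 90.0]] mid [629.  -64.8  90. ] len 406.1 yaw 3.8903552188902815
90 scene [[634.7, 135.2, 90.0], [602.0, -259.0, 90.0]] mid [618.3 -61.9  90. ] len 395.6 yaw 4.742142484035496
96 top [[641.4, 137.2, 96.0], [614.0, -266.2, 96.0]] mid [627.7 -64.5  96. ] len 404.3 yaw 3.8903552188902624
96 scene [[641.4, 129.7, 96.0], [609.0, -261.8, 96.0]] mid [625.2 -66.   96. ] len 392.8 yaw 4.742142484035509
```

>>> carry_out(
  offset=[
    [0,-0.7,2.5],
    [0,-0.7,2.5],
    [0,-0.7,2],
    [0,0,0],
    [0,0,0],
  ],
  spin=[0,0,0,0,0],
)

```text
time: 7.8
ee_pos: [617.8, -63.6, 48.3]
tool_rot: [-2.266, -2.118, 0.054]
ft_force: [0.9, 0.2, -5.2]
gripper_width: 23.2
```

Run:
```python
from h import *
brief()
```

```text
t 7.8 [617.8 -63.6  48.3] yaw -3.86 z [-0.0524  0.0052 -0.9986] F [ 0.89  0.21 -5.18] M [-0.102  0.023 -0.044] w 23.2
```

>>> carry_out(
  offset=[
    [0,0.8,1.5],
    [0,0.5,1.5],
    [0,0,1.5],
    [0,0,0],
    [0,0,0],
  ],
  spin=[0,0,0,0,0],
)

```text
time: 8.22
ee_pos: [619.1, -63.6, 43.6]
tool_rot: [-2.266, -2.119, 0.053]
ft_force: [-0.7, 1.0, -5.5]
gripper_width: 23.0
```

Run:
```python
from h import *
brief()
```

```text
t 8.22 [619.1 -63.6  43.6] yaw -3.85 z [-0.0517  0.005  -0.9987] F [-0.66  0.96 -5.54] M [-0.076 -0.039  0.07 ] w 23.0
```

>>> carry_out(
  offset=[
    [0,0,1],
    [0,0,1],
    [0,0,0.5],
    [0,0,0],
  ],
  spin=[0,0,0,0],
)

```text
time: 8.55
ee_pos: [619.3, -63.6, 42.2]
tool_rot: [-2.267, -2.12, 0.052]
ft_force: [-1.2, 0.0, -3.7]
gripper_width: 23.1
```

Run:
```python
from h import *
brief()
p,d=manip.grab_frame("scene");np.savez("s7.npz",p=p,d=d);brief()
cv2.imwrite("pics/s7.png",cv2.resize(p[140:260,220:370],None,fx=5,fy=5,interpolation=cv2.INTER_CUBIC))
```

```text
t 8.55 [619.3 -63.6  42.2] yaw -3.85 z [-0.0503  0.0044 -0.9987] F [-1.18  0.   -3.67] M [-0.12   0.196 -0.034] w 23.1
t 8.6 [619.4 -63.6  42.2] yaw -3.85 z [-0.0501  0.0045 -0.9987] F [-1.28 -0.37 -2.42] M [-0.119  0.177 -0.018] w 23.3
```

View pics/s7.png

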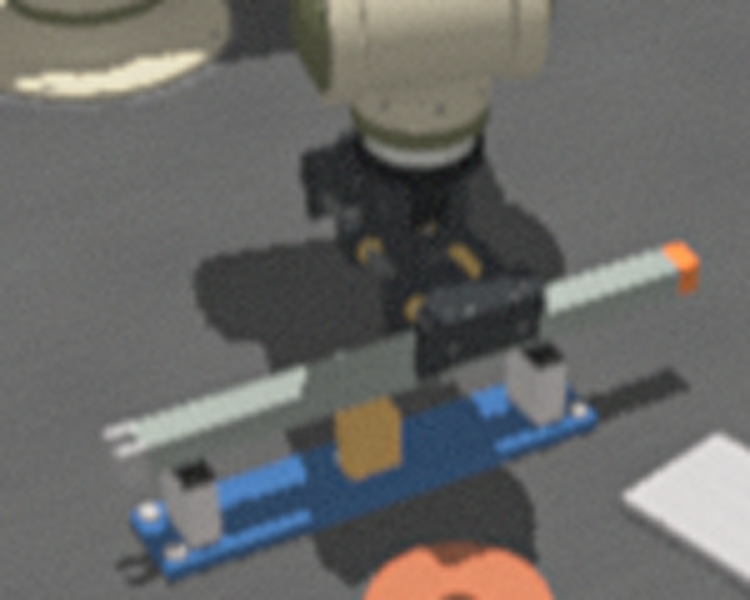

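The beam rests on the ridge, with the wrist load dropping from 5.5 to 2.4 N. Letting go now.

>>> carry_out(
  offset=[
    [0,0,-0.7],
    [0,0,-0.7],
    [0,0,-0.7],
    [0,0,-0.7],
    [0,0,-0.7],
    [0,0,-0.7],
    [0,0,-0.5],
    [0,0,-0.5],
    [0,0,-0.5],
    [0,0,-0.5],
  ],
  spin=[0,0,0,0,0,0,0,0,0,0],
  gripper=0.5,
)

```text
time: 9.43
ee_pos: [621.6, -64.4, 51.0]
tool_rot: [-2.271, -2.123, 0.047]
ft_force: [0.2, -0.2, 0.5]
gripper_width: 43.8
```

Run:
```python
from h import *
brief()
p,d=manip.grab_frame("scene");np.savez("s8.npz",p=p,d=d)
cv2.imwrite("pics/s8.png",cv2.resize(p[140:260,220:370],None,fx=5,fy=5,interpolation=cv2.INTER_CUBIC))
p,d=manip.grab_frame("top");np.savez("t8.npz",p=p,d=d)
cv2.imwrite("pics/t8.png",cv2.resize(p[130:250,250:400],None,fx=5,fy=5,interpolation=cv2.INTER_CUBIC))
brief()
```

```text
t 9.43 [621.6 -64.4  51. ] yaw -3.86 z [-0.0444  0.0029 -0.999 ] F [ 0.16 -0.22  0.5 ] M [-0.096  0.058 -0.017] w 43.8
t 9.53 [621.6 -64.4  51. ] yaw -3.86 z [-0.0443  0.0029 -0.999 ] F [ 0.17  0.01 -0.13] M [-0.094  0.027  0.036] w 43.9
```

View pics/s8.png

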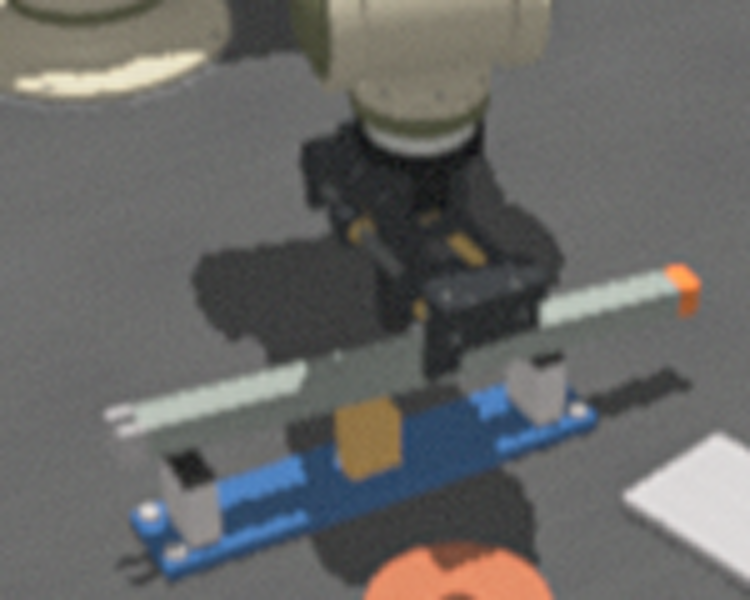

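View pics/t8.png

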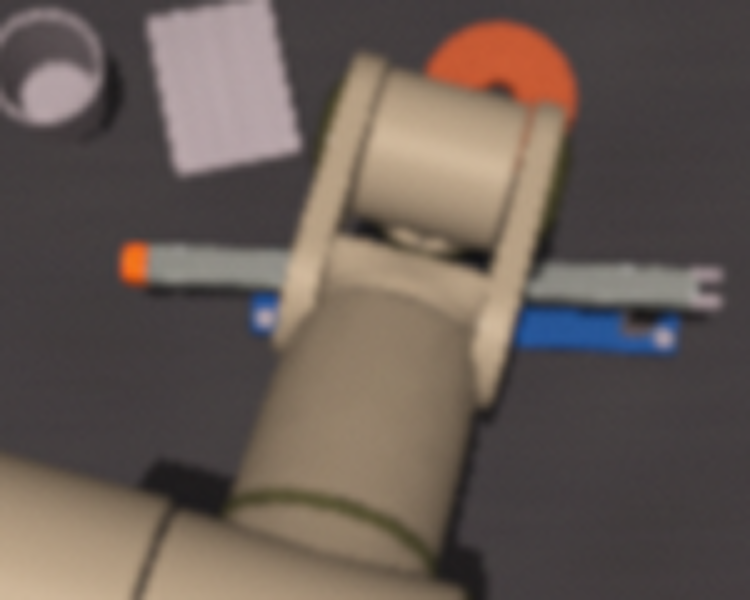

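The scene picture shows the orange end (680,280) lowered onto the +y post and the fork (115,415) raised, with the gripper clear. The beam is released and leaning orange-heavy. Next I'll re-grip softly and slide it.

>>> carry_out(
  offset=[
    [0,-0.8,2],
    [0,-0.6,2],
    [0,0,2],
    [0,0,0.5],
    [0,0,0],
  ],
  spin=[0,0,0,0,0],
)

```text
time: 9.95
ee_pos: [619.5, -64.2, 43.6]
tool_rot: [-2.271, -2.123, 0.048]
ft_force: [-0.2, -1.1, 0.1]
gripper_width: 44.4
```

Run:
```python
from h import *
brief()
```

```text
t 9.95 [619.5 -64.2  43.6] yaw -3.86 z [-0.045   0.0031 -0.999 ] F [-0.15 -1.1   0.12] M [-0.043  0.069 -0.023] w 44.4
```

>>> carry_out(
  offset=[
    [0,0,0],
    [0,0,0],
    [0,0,0],
    [0,0,0],
    [0,0,0],
    [0,0,0],
  ],
  spin=[0,0,0,0,0,0],
  gripper=1,
  grip_force=6,
)

```text
time: 10.45
ee_pos: [619.4, -64.2, 43.4]
tool_rot: [-2.27, -2.122, 0.048]
ft_force: [-0.8, -0.7, -2.0]
gripper_width: 24.0
```

Run:
```python
from h import *
brief()
```

```text
t 10.45 [619.4 -64.2  43.4] yaw -3.87 z [-0.0454  0.0032 -0.999 ] F [-0.76 -0.68 -1.99] M [-0.042  0.079 -0.031] w 24.0
```

>>> carry_out(
  offset=[
    [-1.5,0,0],
    [-2.5,0,0],
    [-2.5,0,0],
    [-2.5,0,0],
    [-2.5,0,0],
    [-2.5,0,0],
    [-2.5,0,0],
    [-2.5,0,0],
    [-2,0,0],
    [-1,0,0],
    [0,0,0],
  ],
  spin=[0,0,0,0,0,0,0,0,0,0,0],
)

```text
time: 11.37
ee_pos: [618.8, -86.0, 45.0]
tool_rot: [-2.269, -2.123, 0.04]
ft_force: [-0.1, 3.9, 1.6]
gripper_width: 23.8
```

Run:
```python
from h import *
brief()
p,d=manip.grab_frame("scene");np.savez("s9.npz",p=p,d=d)
cv2.imwrite("pics/s9.png",cv2.resize(p[140:260,220:370],None,fx=5,fy=5,interpolation=cv2.INTER_CUBIC))
```

```text
t 11.37 [618.8 -86.   45. ] yaw -3.82 z [-0.042   0.0071 -0.9991] F [-0.06  3.92  1.59] M [ 0.625 -0.08  -0.001] w 23.8
```

View pics/s9.png

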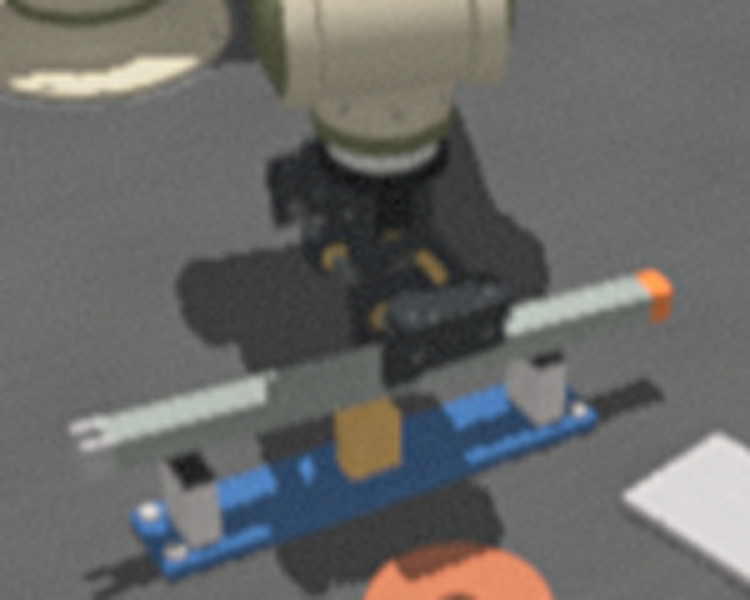

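>>> carry_out(
  offset=[
    [0,0,0],
    [0,0,0],
    [0,0,0],
    [0,0,0],
    [0,0,0],
    [0,0,0],
    [0,0,0],
    [0,0,0],
  ],
  spin=[0,0,0,0,0,0,0,0],
  gripper=0.55,
)

```text
time: 12.08
ee_pos: [617.9, -88.5, 43.5]
tool_rot: [-2.271, -2.123, 0.047]
ft_force: [0.8, -0.0, 0.3]
gripper_width: 39.6
```

Run:
```python
from h import *
brief()
p,d=manip.grab_frame("scene");np.savez("s10.npz",p=p,d=d)
cv2.imwrite("pics/s10.png",cv2.resize(p[140:260,220:370],None,fx=5,fy=5,interpolation=cv2.INTER_CUBIC))
```

```text
t 12.08 [617.9 -88.5  43.5] yaw -3.86 z [-0.0448  0.0033 -0.999 ] F [ 0.75 -0.02  0.31] M [-0.067 -0.023 -0.015] w 39.6
```

View pics/s10.png

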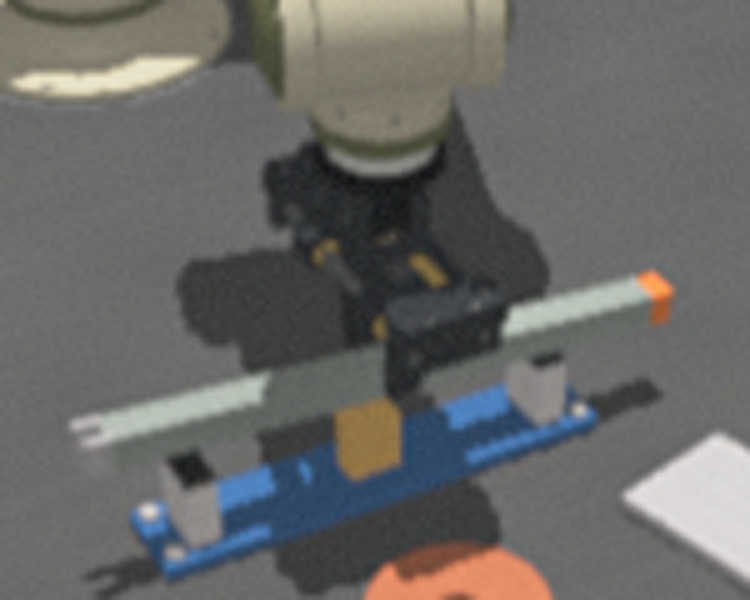

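>>> carry_out(
  offset=[
    [0,0,0],
    [0,0,0],
    [0,0,0],
    [0,0,0],
    [0,0,0],
    [-1.5,0,0],
    [-2,0,0],
    [-2,0,0],
    [-2,0,0],
    [-2,0,0],
    [0,0,0],
    [0,0,0],
  ],
  spin=[0,0,0,0,0,0,0,0,0,0,0,0],
  gripper=1,
  grip_force=6,
)

```text
time: 13.13
ee_pos: [617.6, -97.0, 44.0]
tool_rot: [-2.269, -2.122, 0.043]
ft_force: [0.7, 2.1, 1.3]
gripper_width: 24.3
```

>>> carry_out(
  offset=[
    [0,0,0],
    [0,0,0],
    [0,0,0],
    [0,0,0],
    [0,0,0],
    [0,0,0],
    [0,0,0],
    [0,0,0],
    [0,0,0],
    [0,0,0],
  ],
  spin=[0,0,0,0,0,0,0,0,0,0],
  gripper=0.55,
)

```text
time: 13.97
ee_pos: [617.3, -98.9, 43.6]
tool_rot: [-2.271, -2.123, 0.047]
ft_force: [0.1, -0.0, 0.1]
gripper_width: 39.4
```

Run:
```python
from h import *
brief()
p,d=manip.grab_frame("scene");np.savez("s11.npz",p=p,d=d)
cv2.imwrite("pics/s11.png",cv2.resize(p[140:260,220:370],None,fx=5,fy=5,interpolation=cv2.INTER_CUBIC))
```

```text
t 13.97 [617.3 -98.9  43.6] yaw -3.85 z [-0.0446  0.0032 -0.999 ] F [ 0.05 -0.01  0.08] M [-0.054  0.021  0.063] w 39.4
```

View pics/s11.png

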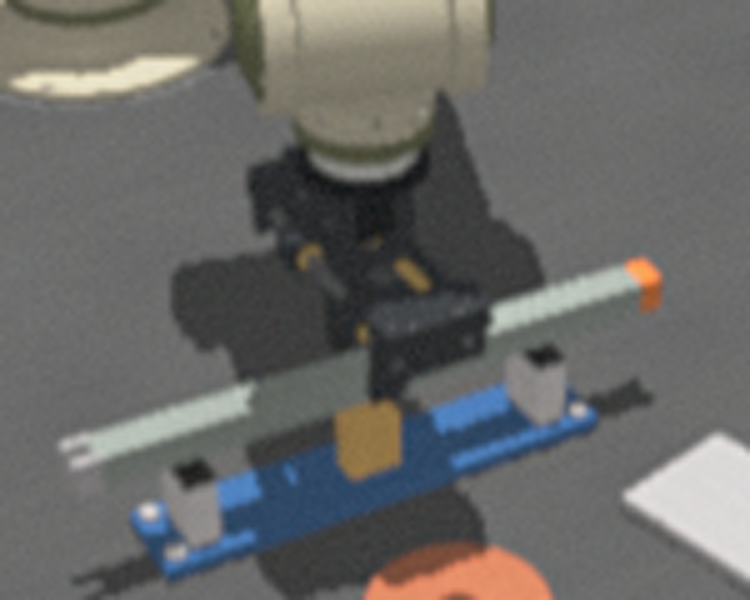

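The picture shows the fork at (65,448) and the orange end at (643,265). That slope of -0.317 matches the level-held picture (-0.322), while the leaning one was -0.257, so the beam is now level and clear of both posts. I'll open fully and retreat straight up.

>>> carry_out(
  offset=[
    [0,0,0],
    [0,0,0],
    [0,0,0],
    [0,0,0],
    [0,0,0],
    [0,0,0],
    [0,0,-0.5],
  ],
  spin=[0,0,0,0,0,0,0],
  gripper=0.15,
)

```text
time: 14.6
ee_pos: [617.2, -98.8, 44.0]
tool_rot: [-2.27, -2.123, 0.047]
ft_force: [0.7, 0.4, -0.3]
gripper_width: 75.1
```

>>> carry_out(
  offset=[
    [0,0,-4],
    [0,0,-8],
    [0,0,-10],
    [0,0,-12],
    [0,0,-14],
    [0,0,-14],
    [0,0,-14],
    [0,0,-14],
    [0,0,-10],
    [0,0,0],
  ],
  spin=[0,0,0,0,0,0,0,0,0,0],
)

```text
time: 15.43
ee_pos: [622.7, -99.3, 157.1]
tool_rot: [-2.274, -2.126, 0.043]
ft_force: [0.1, -0.1, 0.3]
gripper_width: 74.8
```

Run:
```python
from h import *
brief()
p,d=manip.grab_frame("scene");np.savez("s12.npz",p=p,d=d)
cv2.imwrite("pics/s12.png",cv2.resize(p[140:260,220:370],None,fx=5,fy=5,interpolation=cv2.INTER_CUBIC))
```

```text
t 15.43 [622.7 -99.3 157.1] yaw -3.85 z [-0.0395  0.0014 -0.9992] F [ 0.09 -0.12  0.26] M [-0.079 -0.003  0.018] w 74.8
```

View pics/s12.png

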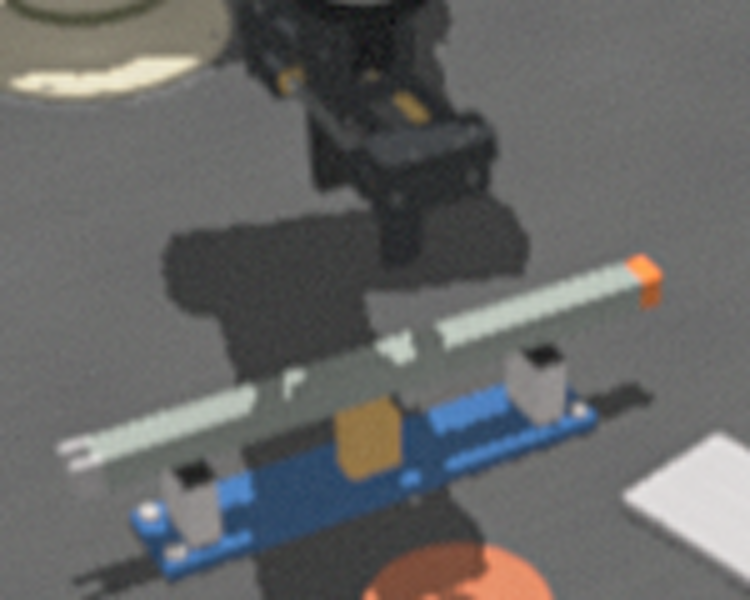

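The fingers are clear and the beam is still level: fork (62,450), orange (643,265). I'll back away, let time pass, and measure the tilt.

>>> carry_out(
  offset=[
    [0,-8,-8],
    [0,-14,-8],
    [0,-18,-8],
    [0,-20,-8],
    [0,-20,-6],
    [0,-20,-4],
    [0,-20,-4],
    [0,-20,-4],
    [0,-18,-4],
    [0,-14,-2],
    [0,-6,0],
    [0,0,0],
  ],
  spin=[0,0,0,0,0,0,0,0,0,0,0,0],
)

```text
time: 16.48
ee_pos: [430.9, -84.2, 221.3]
tool_rot: [-2.267, -2.12, 0.051]
ft_force: [0.5, 0.8, 0.3]
gripper_width: 74.9
```

```bash
cat > m.py <<'E'
from h import *
import sys
tag=sys.argv[1]
brief()
vv,uu=np.mgrid[0:400,0:640]
for n,k in(("scene",5),("top",5)):
    p,d=manip.grab_frame(n); np.savez(f"{n}_{tag}.npz",p=p,d=d)
    c=p[140:260,220:370] if n=="scene" else p[130:250,250:400]
    cv2.imwrite(f"pics/{n}_{tag}.png",cv2.resize(c,None,fx=5,fy=5,interpolation=cv2.INTER_CUBIC))
    X=dep(n,np.c_[uu.ravel(),vv.ravel()],d.ravel()).reshape(400,640,3)
    hsv=cv2.cvtColor(p,cv2.COLOR_BGR2HSV);S=hsv[...,1].astype(int)
    m=(d>0)&(S<70)&(X[...,2]>76)&(X[...,2]<115)&(abs(X[...,0]-622)<40)&(X[...,1]>-320)&(X[...,1]<130)
    Y=X[m][:,1];Z=X[m][:,2]
    # top edge: per-bin high percentile
    b=np.arange(-300,110,20);q=[(t+10,np.percentile(Z[(Y>=t)&(Y<t+20)],75)) for t in b if ((Y>=t)&(Y<t+20)).sum()>8]
    q=np.array(q);print(n,'slope',np.polyfit(q[:,0],q[:,1],1).round(4),'y range',np.percentile(Y,[0,100]).round(0))
brief()
E
python3 m.py a
```

```text
t 16.48 [430.9 -84.2 221.3] yaw -3.83 z [-0.0497  0.0049 -0.9988] F [0.46 0.84 0.27] M [-0.08   0.005  0.034] w 74.9
scene slope [-4.30000e-03  9.18201e+01] y range [-294.   92.]
top slope [-2.30000e-03  9.40868e+01] y range [-288.   91.]
t 16.58 [432.2 -84.4 221. ] yaw -3.82 z [-0.0495  0.0049 -0.9988] F [-0.19 -0.27  0.24] M [-0.013  0.013 -0.056] w 74.5
```

View pics/scene_a.png

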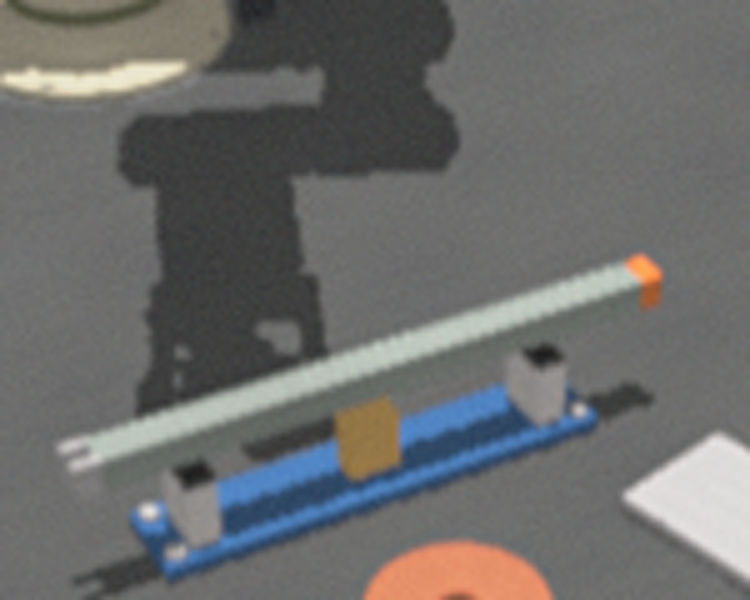

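View pics/top_a.png

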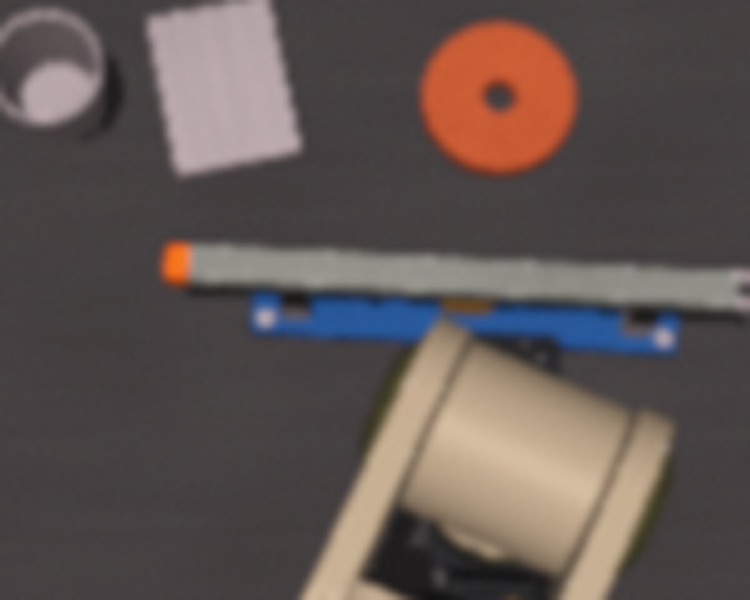

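>>> carry_out(
  offset=[
    [0,0,-0.5],
    [0,0,-0.5],
    [0,0,-0.5],
    [0,0,-0.5],
    [0,0,-0.5],
    [0,0,-0.5],
    [0,0,-0.5],
    [0,0,-0.5],
    [0,0,-0.5],
    [0,0,-0.5],
    [0,0,0],
    [0,0,0],
  ],
  spin=[0,0,0,0,0,0,0,0,0,0,0,0],
)

```text
time: 17.58
ee_pos: [434.8, -84.8, 224.9]
tool_rot: [-2.264, -2.12, 0.052]
ft_force: [-0.4, -0.1, -0.4]
gripper_width: 74.8
```

```bash
python3 m.py b
python3 - <<'E'
import numpy as np,cv2
a=np.load("scene_a.npz")['p'];b=np.load("scene_b.npz")['p'];o=np.load("scene0.npz")['p']
d=cv2.absdiff(a,b)[185:270,225:360].max(2);print('a-b',(d>40).sum())
e=cv2.absdiff(o,b); cv2.imwrite("pics/diff.png",e)
E
```

```text
t 17.58 [434.8 -84.8 224.9] yaw -3.77 z [-0.0519  0.0062 -0.9986] F [-0.45 -0.13 -0.4 ] M [-0.099  0.017 -0.003] w 74.8
scene slope [-8.00000e-03  9.14478e+01] y range [-294.   89.]
top slope [-5.00000e-03  9.34708e+01] y range [-289.   90.]
t 17.68 [434.7 -84.8 224.8] yaw -3.76 z [-0.0519  0.0063 -0.9986] F [ 1.11 -0.39 -0.63] M [-0.052  0.012  0.002] w 74.6
a-b 0
```

View pics/diff.png

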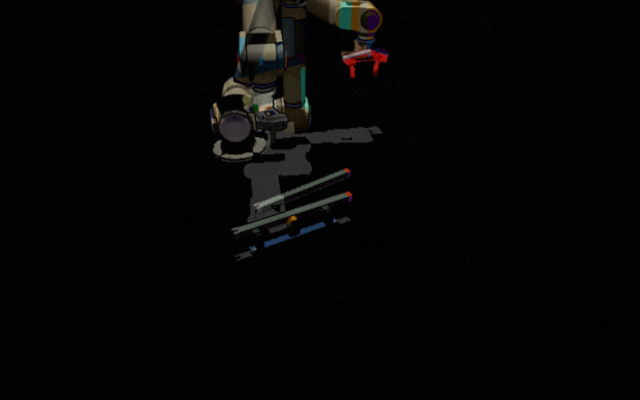

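>>> carry_out(
  offset=[
    [0,0,-0.5],
    [0,0,-0.5],
    [0,0,-0.5],
    [0,0,-0.5],
    [0,0,-0.5],
    [0,0,-0.5],
    [0,0,-0.5],
    [0,0,-0.5],
    [0,0,-0.5],
    [0,0,-0.5],
    [0,0,0],
    [0,0,0],
  ],
  spin=[0,0,0,0,0,0,0,0,0,0,0,0],
)

```text
time: 18.68
ee_pos: [435.0, -84.8, 230.4]
tool_rot: [-2.264, -2.12, 0.052]
ft_force: [-0.5, -0.8, -0.3]
gripper_width: 74.8
```

```bash
python3 m.py c; python3 m.py d
python3 - <<'E'
import numpy as np,cv2
from h import *
for t in "abcd":
    p=np.load(f"scene_{t}.npz")['p'];hsv=cv2.cvtColor(p,cv2.COLOR_BGR2HSV)
    m=(hsv[...,0]<22)&(hsv[...,1]>150)&(hsv[...,2]>90);m[:185]=0;m[205:]=0;m[:,:340]=0;m[:,360:]=0
    v,u=np.nonzero(m);w=hsv[...,1][m].astype(float)
    g=p[195:235,226:234].astype(int).sum(2)
    print(t,'orange centroid',(u*w).sum()/w.sum(),(v*w).sum()/w.sum(),'n',len(u))
E
```

```text
t 18.68 [435.  -84.8 230.4] yaw -3.77 z [-0.0519  0.0062 -0.9986] F [-0.47 -0.78 -0.32] M [-0.109  0.06   0.002] w 74.8
scene slope [-8.5000e-03  9.1269e+01] y range [-294.   92.]
top slope [-1.40000e-03  9.36292e+01] y range [-290.   91.]
t 18.78 [435.  -84.8 230.4] yaw -3.77 z [-0.052   0.0063 -0.9986] F [-0.46  0.43  0.74] M [-0.021  0.015 -0.009] w 75.1
t 18.78 [435.  -84.8 230.4] yaw -3.77 z [-0.052   0.0063 -0.9986] F [-0.46  0.43  0.74] M [-0.021  0.015 -0.009] w 75.1
scene slope [-7.40000e-03  9.15457e+01] y range [-295.   92.]
top slope [-2.10000e-03  9.39451e+01] y range [-290.   91.]
t 18.88 [435.  -84.8 230.4] yaw -3.77 z [-0.0519  0.0063 -0.9986] F [-0.02  0.13 -0.42] M [-0.041  0.054 -0.01 ] w 74.6
a orange centroid 349.2936440677966 195.46843220338982 n 28
b orange centroid 349.3078140454995 195.59584569732937 n 30
c orange centroid 349.34901800327333 195.60597381342063 n 29
d orange centroid 349.35022476501837 195.60237024928483 n 29
```

The beam is steady: the orange end moved less than 0.02 px between the last three pictures, and the tilt is within measurement noise. Handing in.

```bash
python3 -c "
from station import manip
print(manip.sign_off())"
```

```text
the job is handed in; nothing more can be done
None
```

The beam is lying level on the brass ridge by itself, clear of both catch posts, and I handed the job in at about 18.9 s of the 48 s allowed.

I lifted the beam near its middle and laid it on the ridge about 35 mm to the fork side of the middle. When I let go, the orange end dropped onto the +y post. I then slid it in two light strokes with a 6 N grip, about 21 mm and then about 9 mm. It was still leaning after the first stroke and level after the second. I opened the gripper, went straight up and backed away.

**Last checks:**
- **Level:** Depth gave a slope of 0.001 to 0.005 rad from the top camera and 0.004 to 0.009 rad from the scene camera, against 0.07 rad for a lean. The two disagree by a few milliradians, which I put down to noise and calibration.
- **Steady:** The orange end shifted about 0.13 px between the first check and the second, a second later. It then held within 0.02 px for another 1.2 s or so.
- **Other things on the bench:** Comparing start and end pictures from the scene camera showed changes only in the arm, its shadow and the beam, and in what it now covers or shades on the stand.

**Disagreements:**
- **Reported tool position:** In every view where I measured it, the finger tips were about 36 mm higher than the reported tool position. I worked to the seen position, checking it with staged descents and the force reading.
- **Tool lean:** The tool also drifted to a lean of about 0.05 rad. This did not show in the result.
- **Margin on the crest:** I did not measure how well the balance point is centred on the 12 mm crest. From the two slides it is somewhere between 3 mm past the crest's centre on the fork side and its orange-side edge.

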